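# Burnish the joint of a repaired stone tablet

## Task

Draw the burnisher, of which only the steel shank shows, out of the wooden block, lay it down on the bench clear of the block, and pick it up again by its wooden handle. Holding it by the handle, run its tip slowly (a few centimetres a second) and lightly along the bottom of the recessed brass-lined joint around the inset corner of the stone tablet, from the end of its long leg, round the corner, to the end of its short leg. Then lay the burnisher down flat with its handle on the cork mat and let go, and leave the other things on the bench where they are.

Things in the scene. Friction and masses are not known exactly. Their poses are not given: they have to be found in the camera images.
- burnisher: hand tool 155 mm long, about 80 g: square light-wood handle 90 x 16 x 16 mm, then a round steel shank 9 mm thick, 35 mm long, a 27 mm taper and a 6 mm ball tip. Origin: centre of the handle's underside; tip towards -x, z up. Balances about 20 mm ahead of the handle's middle. Starts lying on the bench in the block's slot, only 60 mm of steel showing at the block's front
- burnisher_mid (a point): centre of the burnisher's wooden handle, 8 mm above its underside; same axes as the burnisher
- burnisher_tip (a point): centre of the 6 mm ball at the burnisher's tip, 107 mm from the handle's centre, on its axis
- block: fixed wooden tool block, 100 deep (x) x 70 wide (y) x 34 mm high, with one slot right through along x, 30 wide and 24 high; its front is -x, towards the robot. On top, 30 mm behind the middle, three small burrs stand to 56 mm height. Origin: centre of its underside
- tablet: fixed white stone slab 120 (x) x 150 (y) mm centred at x -45, top 25 mm high, on a dark board 150 x 180. Origin on the bench, x away from the robot. Joint 14 mm wide, 3 deep, brass floor 22 mm high, open at both ends: long leg along x = -55 from the +y edge (y 75) to the corner (y -20), short leg along y = -20 to the front edge (x -105)
- seam0 (a point): point in the middle of the joint's floor: starting end of the joint (end of the long leg), 13 mm in from the stone's edge; with the ball on the floor its centre is 3 mm above this point
- seam1 (a point): point in the middle of the joint's floor: 27 mm farther along the long leg; with the ball on the floor its centre is 3 mm above this point
- seam2 (a point): point in the middle of the joint's floor: 54 mm along the long leg; with the ball on the floor its centre is 3 mm above this point
- seam3 (a point): point in the middle of the joint's floor: the corner, where the joint turns square towards tablet -x; with the ball on the floor its centre is 3 mm above this point
- seam4 (a point): point in the middle of the joint's floor: 20 mm past the corner on the short leg; with the ball on the floor its centre is 3 mm above this point
- seam5 (a point): point in the middle of the joint's floor: finishing end on the short leg, 40 mm past the corner and 10 mm in from the stone's front edge; with the ball on the floor its centre is 3 mm above this point
- mat: fixed cork mat 210 (x) x 110 (y) x 3 mm; origin: centre of its underside
- disc_big: bystander, to be left alone: round white stone disc, 60 mm across, 16 mm high; origin at the middle of its underside
- disc_small: bystander, to be left alone: round grey stone disc, 44 mm across, 14 mm high; origin at the middle of its underside
- spirit_bottle: bystander, to be left alone: squat glass bottle with a black cap, 84 mm across, 100 mm high; origin at the middle of its underside
- stone_box: bystander, to be left alone: cardboard box 60 x 140 x 35 mm, long side along its y; origin at the middle of its underside
- screwdriver: bystander, to be left alone: screwdriver lying along its x axis, about 200 mm long; origin at the bench, at its middle
- brush: bystander, to be left alone: brush lying along its x axis, about 200 mm long; origin at the bench, at its middle
- pliers: bystander, to be left alone: pliers lying along their x axis, about 155 mm long, black grips; origin at the bench, at its middle

How it is judged:
By the outcome, as a careful person would: the job done as asked, in the order asked, and still so for the second after the job is handed in, with the robot touching nothing.
It also fails if it takes over 69 s, if anything falls off the work surface, if the arm or the gripper's body presses on something with over 40 N, if the wrist force passes 120 N, or if a joint passes its speed limit or range.

## Robot

A 6-joint arm with a two-finger parallel gripper is mounted at the origin on the work surface. World frame = base frame: x ahead of the robot, y to its left, z up, the work surface at z = 0. Lengths are in mm, angles in degrees, forces in N, time in s.
With the tool pointing down it reaches from about 350 to 850 mm from the base axis. Payload 8.1 kg.
Tool frame: the origin (TCP) lies midway between the tips of the shut fingers; the grasp point (between the pads) lies 19 mm behind it (r.pinch_z is the distance from the TCP to the grasp point, in mm); z points along the fingers, y is the line along which they close (so a half turn about z gives the same grasp; the last joint's range is limited). The gripper opens to 85 mm and grips with 20 to 120 N. Pads are 22 mm wide; open, the fingers measure 114 mm over their backs; the gripper's body (76 mm by 85 mm) begins 54 mm behind the grasp point. The pads swing forward as they close: fully open they stand 13 mm farther back than shut.
Start: joints at [-79.435, 7.471, 85.268, -0, 87.261, -4.893], TCP at [159.943, -578.294, 231.292] pointing down, gripper open.
Joint ranges: [-169.43, 169.43], [-51.17, 129.36], [1.28, 143.12], [-76.62, 256.62], [0, 156.53], [-152.29, 152.29]. Speed limits (degrees/s): [136.94, 136.94, 159.86, 180, 180, 180].

## Interface

Orientations are given as [roll, pitch, yaw] about the fixed x, y, z axes, in that order (R = Rz(yaw) Ry(pitch) Rx(roll)).
In Python, from bench import r gives the robot as it stands.
- The arm moves only by the shell command python3 -m jog 'ROWS' [OPENING] [FORCE]. ROWS is JSON, one flat list of numbers, 6 for each row, row after row: the shift along the tool's x, y, z in m, then the turn, a rotation vector about the tool's x, y, z in rad. A call has 1 to 8 rows; each row is the pose to reach, as a shift and turn from the pose commanded when the call began, along the tool's axes at that moment; what a row does not reach only later rows make up. A row lasts 1/8 s, in which the tool goes at most 62.5 mm and 10.7 degrees, less where a joint would pass 70% of its speed; a pose out of reach is approached as far as the arm can. A call with a gripper value outside its range is refused whole. OPENING is the opening, from -1 (shut) to 1 (fully open), set as the call begins (- or left out, the last holds). The fingers move at their own pace and stop on an object; FORCE is the grip in N (left out, the last holds). Time passes only in rows, so rows that repeat a pose let the fingers close. It gives the time, the measured TCP pose, the force, the opening and the grip force at its end, in the units of the state.
- r.sense(): the state, without advancing time (a new reading comes with each control period).
- r.snapshot(name): name is "scene" or "top" or "wrist"; returns a dict with "pixels" (420x560x3 uint8, red, green, blue), "range_z" (420x560 float32, mm along the optical axis (not along the pixel's ray), 0 where there is no reading), "K" (3x3 intrinsics, pixels), "rvec" (rotation vector, rad) and "tvec" (3), from world to camera coordinates, as OpenCV has them. Camera axes: x right, y down, z forward; pixel columns grow to the right and rows downward; lengths in mm; the calibration is good to about 2 mm. A picture is of the moment at which its call begins.
- r.hand_in(): hands the job in; it is judged then, once.
Trained networks look in a picture, given as the dict that the camera call returned (one of the last four; its "shot" number tells which), for a name from the list of things; names that differ only in an ending like _2 or _b are one class to them, and where a whole thing is asked for, a point or a joint stands for the part that bears it (a point fixed in the world has none). Each returns a list of dicts, best first, with "score" (0 to 1); they miss things now and then, are a little off and sometimes report something else, mostly with a low value. They report only what shows in the picture. A call takes as long as a camera call.
- r.look_for(picture, target): "bbox" ([left, top, right, bottom] in pixels, round what is visible of it).
- r.outline_of(picture, target): "region" (420x560 bool, what is visible of it) and "bbox" ([left, top, right, bottom] in pixels, round what is visible of it).
The state is a dict: "time": time; "joint_pos": joint angles; "qd": joint speeds; "joint_efforts": joint torques, N m; "tool_pos": TCP position; "tcp_rot": TCP orientation; "ft_force": force on the tool from outside, world axes, zero at the start; "wrist_torque": the same for the moment, N m; "finger_gap": finger opening in mm; "grip_force": force on a finger pad.
Only numpy, scipy, OpenCV 4.12 (cv2) and the standard library are available. Lean on these libraries where they do the work, as an engineer would, in place of code of your own. Each camera call takes 0.05 s, during which the arm holds its last target. There are 200 camera calls.

## Working session

There is one attempt and no reset: what is moved stays moved. The work goes in short steps, Python scripts to look and compute and a shell command to move; the robot and the scene stay as the last step left them, time stands still between calls to the robot, and variables do not carry over. Pictures are saved under pics/ and viewed, at most 10 in all, crops included, and the job is handed in when it is done.

```bash
ls; mkdir -p pics; cat > h.py <<'E'
import numpy as np, cv2
from bench import r
from scipy.spatial.transform import Rotation as R
def save(n,p): cv2.imwrite('pics/'+n,p['pixels'][:,:,::-1])
def world(p,mask=None):
    z=p['range_z'].astype(float); v,u=np.mgrid[0:z.shape[0],0:z.shape[1]]
    K=p['K']; c=np.stack([(u-K[0,2])/K[0,0]*z,(v-K[1,2])/K[1,1]*z,z],-1)
    Rm=cv2.Rodrigues(np.array(p['rvec'],float))[0]
    w=(c-np.array(p['tvec'],float).ravel())@Rm
    w[z==0]=np.nan
    return w if mask is None else w[mask&(z>0)]
def proj(p,X):
    return cv2.projectPoints(np.array(X,float).reshape(-1,1,3),np.array(p['rvec'],float),np.array(p['tvec'],float),np.array(p['K'],float),None)[0].reshape(-1,2)
E
python3 - <<'E'
from h import *
print(r.sense())
s=r.snapshot('scene');t=r.snapshot('top')
save('s0.png',s);save('t0.png',t)
np.savez('st.npz',**{('s_'+k):np.array(v) for k,v in s.items()},**{('t_'+k):np.array(v) for k,v in t.items()})
names="burnisher block tablet mat disc_big disc_small spirit_bottle stone_box screwdriver brush pliers".split()
for nm,p in(('s',s),('t',t)):
    w=world(p)
    for n in names:
        for o in r.outline_of(p,n)[:2]:
            q=w[o['region']&(p['range_z']>0)]
            if len(q)==0: print(nm,n,o['score'],o['bbox'],'nodepth');continue
            rect=cv2.minAreaRect(q[:,:2].astype(np.float32))
            print(nm,n,round(o['score'],2),np.round(o['bbox']).astype(int).tolist(),'rect',np.round(rect[0]),np.round(rect[1]),round(rect[2],1),'z',np.round(np.percentile(q[:,2],[2,50,98])))
E
```

```text
pics
{'time': 0.0, 'joint_pos': array([-7.94343325e+01,  7.51275670e+00,  8.53303298e+01,  5.12656737e-04,
        8.72616234e+01, -4.89344361e+00]), 'qd': array([-0.04701756,  0.03698166, -0.09725333,  0.02537856,  0.01611749,
       -0.01382408]), 'joint_efforts': array([ 2.92750432e-03, -5.69394028e+01, -5.00546014e+01,  1.18887447e-04,
        1.45796745e-02, -3.49170523e-05]), 'tool_pos': array([ 159.84927456, -577.74045056,  230.25887898]), 'tcp_rot': array([-1.79895715e+02, -9.44221101e-03,  1.54590775e+01]), 'ft_force': array([-1.16250992,  0.37789747, -0.50582775]), 'wrist_torque': array([-0.04042783,  0.04061026, -0.04562536]), 'grip_force': 0.0, 'finger_gap': 85.47096667366114}
s burnisher 0.5 [182, 257, 195, 266] rect [ 542. -223.] [32. 12.] 4.5 z [ 5. 12. 15.]
s block 0.7 [190, 251, 238, 305] rect [ 619. -220.] [101.  71.] 2.3 z [ 6. 34. 50.]
s tablet 0.94 [277, 130, 345, 187] rect [593. 223.] [149. 184.] 12.3 z [ 7. 24. 29.]
s mat 0.75 [196, 171, 284, 232] rect [522.  -8.] [214. 115.] 1.5 z [-0.  3.  7.]
s mat 0.46 [319, 104, 344, 132] rect [559. 388.] [ 37. 137.] 52.7 
[... 1307 characters left out ...]
]
t disc_small 0.5 [280, 202, 300, 216] rect [653. -26.] [43. 43.] 46.5 z [-1. 13. 19.]
t spirit_bottle 0.56 [292, 151, 318, 182] rect [780. -78.] [82. 77.] 88.6 z [ 27.  56. 103.]
t stone_box 0.81 [228, 147, 275, 175] rect [809.  99.] [ 74. 147.] 10.2 z [-1. 35. 40.]
t stone_box 0.55 [178, 198, 244, 255] rect [598. 223.] [156. 182.] 11.8 z [ 6. 23. 30.]
t screwdriver 0.85 [133, 220, 171, 276] rect [536. 400.] [ 23. 192.] 56.9 z [12. 22. 28.]
t brush 0.95 [399, 222, 446, 277] rect [ 525. -424.] [204.  51.] 30.8 z [-1. 17. 24.]
t brush 0.27 [263, 214, 303, 289] rect [527.  -8.] [213. 111.] 1.6 z [-3.  3.  8.]
t pliers 0.71 [117, 182, 148, 230] rect [665. 455.] [158.  66.] 26.6 z [ 5. 13. 18.]
```

```bash
python3 - <<'E'
import cv2,numpy as np
from h import *
t=cv2.imread('pics/t0.png')[140:295,100:460]; cv2.imwrite('pics/t0c.png',cv2.resize(t,None,fx=2.2,fy=2.2,interpolation=cv2.INTER_CUBIC))
w=r.snapshot('wrist')
Rm=cv2.Rodrigues(np.array(w['rvec'],float))[0]; C=-Rm.T@np.array(w['tvec']).ravel(); print('cam',C,Rm.T@[0,0,1],Rm.T@[1,0,0],w['K'])
s=r.sense(); T=R.from_euler('xyz',s['tcp_rot'],degrees=True); print('cam in tool',T.inv().apply(C-s['tool_pos']),T.inv().apply(Rm.T@[0,0,1]),T.inv().apply(Rm.T@[1,0,0]))
E
```

```text
cam [ 232.4070086  -558.16275109  374.01210772] [-0.28256474 -0.07835125 -0.95604302] [ 2.65231122e-01 -9.64184660e-01  6.27703686e-04] [[310.75051367   0.         277.77994503]
 [  0.         310.75051367 209.38229765]
 [  0.           0.           1.        ]]
cam in tool [ 7.51923820e+01 -9.61698689e-02 -1.42699256e+02] [-2.93231723e-01  1.70386804e-04  9.56041384e-01] [-1.38234065e-03  9.99998863e-01 -6.02204832e-04]
```

View pics/t0c.png

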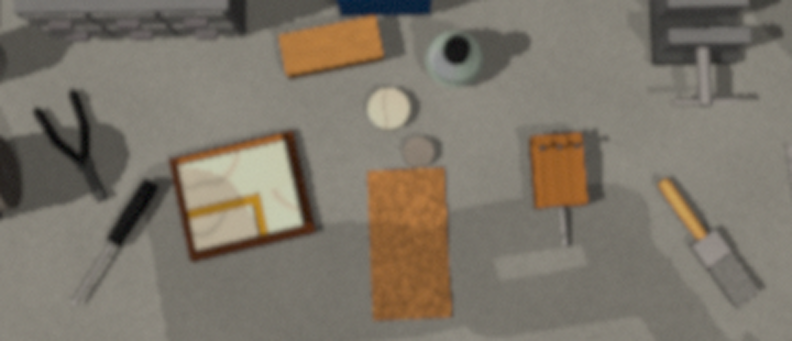

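```bash
cat >> h.py <<'E'
def go(pos,rpy,s=None):
    s=s or r.sense(); T=R.from_euler('xyz',s['tcp_rot'],degrees=True); G=R.from_euler('xyz',rpy,degrees=True)
    d=T.inv().apply(np.array(pos)-s['tool_pos'])/1000; v=(T.inv()*G).as_rotvec()
    print('row',np.round(d,4).tolist(),np.round(v,4).tolist(),'rows>=',round(max(np.linalg.norm(d)/.0625,np.degrees(np.linalg.norm(v))/10.7),1))
E
python3 - <<'E'
from h import *
go([530,-222,150],[180,0,2])
E
```

```text
row [0.4516, -0.2448, 0.0813] [0.0, -0.0, 0.2349] rows>= 8.3
```

```bash
python3 -m jog '[0.4516,-0.2448,0.0813,0,0,0.2349,0.4516,-0.2448,0.0813,0,0,0.2349,0.4516,-0.2448,0.0813,0,0,0.2349,0.4516,-0.2448,0.0813,0,0,0.2349,0.4516,-0.2448,0.0813,0,0,0.2349,0.4516,-0.2448,0.0813,0,0,0.2349,0.4516,-0.2448,0.0813,0,0,0.2349,0.4516,-0.2448,0.0813,0,0,0.2349]' -0.2
python3 - <<'E'
from h import *
go([530,-222,150],[180,0,2])
E
```

```text
time: 2.25
tool_pos: [516.5, -234.8, 153.3]
tcp_rot: [180.0, -0.0, 2.0]
ft_force: [0.6, -1.5, 0.4]
finger_gap: 34.3
grip_force: 0.0
row [0.0139, -0.0123, 0.0033] [0.0006, -0.0007, -0.0] rows>= 0.3
```

```bash
cat > m1.py <<'E'
from h import *
w=r.snapshot('wrist'); save('w1.png',w)
P=world(w)
# shank points: bench z, height 5..14, in front of block
m=(P[...,2]>5)&(P[...,2]<16)&(abs(P[...,1]+222)<25)&(P[...,0]>480)&(P[...,0]<568)
q=P[m]; print(len(q),q.min(0),q.max(0))
l=cv2.fitLine(q[:,:2].astype(np.float32),cv2.DIST_HUBER,0,.01,.01).ravel(); print('line',l,np.degrees(np.arctan2(l[1],l[0])))
for x in range(505,570,8):
    k=q[abs(q[:,0]-x)<4]
    if len(k): print(x,len(k),k[:,1].min().round(1),k[:,1].max().round(1),k[:,2].max().round(1),np.median(k[:,2]).round(1))
b=P[(P[...,2]>30)&(P[...,2]<38)&(P[...,0]>555)&(abs(P[...,1]+220)<45)]; rc=cv2.minAreaRect(b[:,:2].astype(np.float32)); print('block top',rc,np.median(b[:,2]))
e=P[(abs(P[...,2])<4)&(P[...,0]>480)&(P[...,0]<560)]; print('bench z',np.nanmedian(e[:,2]))
for n in ('burnisher','block'):
    for o in r.look_for(w,n)[:1]: print(n,o)
E
python3 m1.py
```

```text
489 [ 513.01605572 -229.39366184    7.19425671] [ 567.98488965 -218.67164132   14.2003146 ]
line [ 9.9776864e-01  6.6765979e-02  5.4281775e+02 -2.2497749e+02] 3.8282564
513 21 -229.3 -224.5 11.3 10.0
521 50 -229.2 -223.3 12.0 10.2
529 59 -229.0 -222.2 13.2 11.0
537 69 -228.7 -221.1 13.6 11.4
545 81 -229.4 -221.0 13.6 11.9
553 84 -228.3 -219.9 14.2 11.9
561 94 -228.1 -219.8 13.9 11.9
569 31 -227.8 -218.7 13.9 12.1
block top ((620.239013671875, -217.82666015625), (100.2635726928711, 70.2474365234375), 2.584294319152832) 34.074670697041434
bench z 0.4384166286772051
block {'bbox': [212.4, 1.6, 306.4, 139.4], 'score': 0.55}
```

View pics/w1.png

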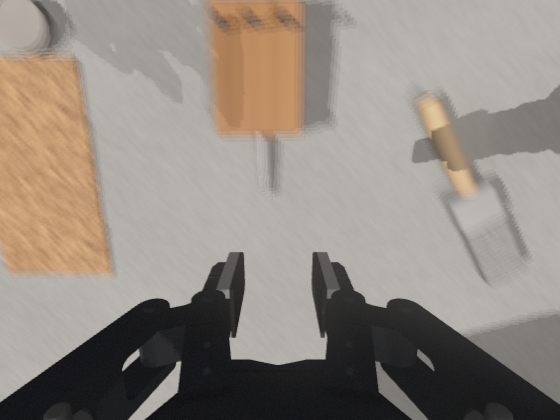

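```bash
python3 - <<'E'
from h import *
print(r.sense()['tool_pos'])
go([554,-224.2,3],[180,0,3.5])
E
```

```text
[ 516.47287248 -233.41135813  152.41128738]
row [0.038, -0.0076, 0.1494] [-0.001, 0.0009, -0.0214] rows>= 2.5
```

```bash
python3 -m jog '[0.038,-0.0076,0.05,0,0,-0.0214,0.038,-0.0076,0.10,0,0,-0.0214,0.038,-0.0076,0.13,0,0,-0.0214,0.038,-0.0076,0.14,0,0,-0.0214,0.038,-0.0076,0.145,0,0,-0.0214,0.038,-0.0076,0.145,0,0,-0.0214]' -0.2
python3 - <<'E'
from h import *
print(r.sense()['tool_pos'])
go([554,-224.2,3],[180,0,3.5])
E
```

```text
time: 3.15
tool_pos: [553.6, -228.2, 9.7]
tcp_rot: [179.9, -0.1, 3.2]
ft_force: [-0.6, 0.3, 0.6]
finger_gap: 33.8
grip_force: 0.0
[ 553.6232657  -228.20175831    9.69179689]
row [0.0006, -0.004, 0.0067] [0.0011, -0.0018, -0.0053] rows>= 0.1
```

```bash
python3 -m jog '[0.0006,-0.002,0.003,0,0,-0.005,0.0006,-0.004,0.0065,0,0,-0.005,0.0006,-0.004,0.0065,0,0,-0.005]' -0.2
python3 -m jog '[0,0,0,0,0,0,0,0,0,0,0,0,0,0,0,0,0,0,0,0,0,0,0,0]' -1 40
python3 - <<'E'
from h import *
a=r.sense(); print(a['tool_pos'],a['ft_force'],a['grip_force'],a['finger_gap'])
go(a['tool_pos']+np.array([-.9981*140,-.061*140,1]),[180,0,3.5])
E
```

```text
time: 3.52
tool_pos: [553.1, -223.0, 1.6]
tcp_rot: [-180.0, 0.0, 3.5]
ft_force: [0.3, 0.1, 0.4]
finger_gap: 33.9
grip_force: 0.0
time: 4.03
tool_pos: [553.3, -223.3, 1.9]
tcp_rot: [180.0, -0.0, 3.5]
ft_force: [-0.5, -0.1, 1.1]
finger_gap: 7.1
grip_force: 39.0
[ 553.29941546 -223.34009415    1.86317784] [-0.45943713 -0.08209052  1.10027158] 39.02553141117096 7.094503503367537
row [-0.14, -0.0, -0.001] [0.0, -0.0002, 0.0002] rows>= 2.2
```

```bash
python3 -m jog '[-0.008,0,-0.0005,0,0,0,-0.022,0,-0.0005,0,0,0,-0.04,0,-0.0005,0,0,0,-0.06,0,-0.0005,0,0,0,-0.08,0,-0.0005,0,0,0,-0.10,0,-0.0005,0,0,0,-0.12,0,-0.0005,0,0,0,-0.135,0,-0.0005,0,0,0]'
python3 -m jog '[-0.006,0,0,0,0,0,-0.008,0,0,0,0,0]'
python3 - <<'E'
from h import *
a=r.sense(); print(a['tool_pos'],a['ft_force'],a['grip_force'],a['finger_gap'])
s=r.snapshot('top'); save('t2.png',s); P=world(s); Q=world(r.snapshot('scene'))
w=r.snapshot('wrist'); save('w2.png',w);W=world(w)
for A in (P,Q,W):
    q=A[(A[...,2]>10)&(A[...,2]<22)&(A[...,0]>425)&(A[...,0]<565)&(abs(A[...,1]+228)<30)]
    print(len(q)); 
    if len(q)>10: print(q.min(0),q.max(0),cv2.minAreaRect(q[:,:2].astype(np.float32)),np.median(q[:,2]))
E
```

```text
time: 5.03
tool_pos: [416.9, -231.5, 2.1]
tcp_rot: [-180.0, 0.0, 3.5]
ft_force: [0.0, -0.9, 0.2]
finger_gap: 7.0
grip_force: 39.0
time: 5.28
tool_pos: [410.3, -232.2, 2.3]
tcp_rot: [180.0, -0.0, 3.5]
ft_force: [0.4, -0.5, -0.1]
finger_gap: 6.8
grip_force: 39.0
[ 410.29115415 -232.16482057    2.33070326] [ 0.36386159 -0.5206877  -0.13841514] 38.99142801761627 6.808831182051928
160
[ 431.83918963 -237.88056431   10.02604713] [ 525.46650875 -217.79362648   21.47398175] ((479.0893859863281, -228.27114868164062), (93.86392211914062, 16.644086837768555), 3.5548641681671143) 15.759345779203793
260
[ 425.26778605 -239.98721788   10.15414865] [ 524.70531648 -218.44303967   20.48937309] ((474.70611572265625, -229.4353485107422), (99.59088897705078, 17.25141716003418), 3.7800772190093994) 16.15842920018036
9496
[ 425.01032151 -238.06925211   10.20767313] [ 524.82843657 -217.5773047    19.22787425] ((474.68499755859375, -228.0572052001953), (99.86871337890625, 16.0605525970459), 3.3554441928863525) 16.122102878323073
```

View pics/w2.png

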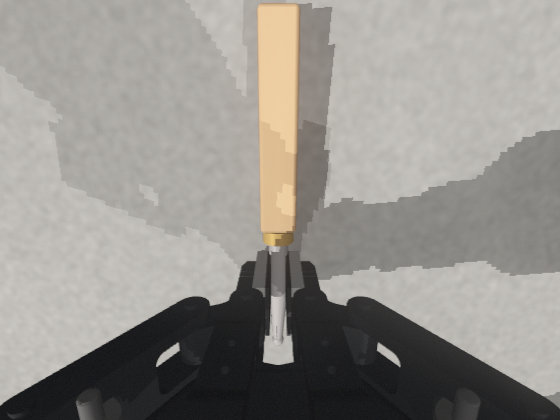

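```bash
python3 -m jog '[0,0,0,0,0,0,0,0,0,0,0,0,0,0,0,0,0,0,0,0,-0.03,0,0,0,0,0,-0.045,0,0,0,0.035,0,-0.05,0,0,0,0.065,0,-0.05,0,0,0,0.065,0,-0.05,0,0,0]' -0.2
python3 - <<'E'
from h import *
w=r.snapshot('wrist'); A=world(w)
q=A[(A[...,2]>11)&(A[...,2]<22)&(A[...,0]>437)&(A[...,0]<565)&(abs(A[...,1]+228)<30)]
print(q.min(0),q.max(0),cv2.minAreaRect(q[:,:2].astype(np.float32)),np.median(q[:,2]))
P=world(r.snapshot('top'))
q=P[(P[...,2]>11)&(P[...,2]<22)&(P[...,0]>465)&(P[...,0]<565)&(abs(P[...,1]+228)<30)];print(q.max(0))
go([479.7,-227.9,3],[180,0,3.5])
E
```

```text
time: 6.42
tool_pos: [477.1, -228.1, 52.7]
tcp_rot: [180.0, -0.1, 3.6]
ft_force: [-0.7, 0.1, -0.8]
finger_gap: 34.3
grip_force: 0.0
[ 437.00270791 -237.89643218   11.0909521 ] [ 525.05215148 -217.64333227   18.10987936] ((480.7975769042969, -227.67626953125), (88.10609436035156, 15.974357604980469), 2.9202537536621094) 16.0599213042105
[ 528.45856619 -217.87303786   20.94717351]
row [0.0049, 0.0004, 0.0488] [-0.0004, 0.001, 0.0009] rows>= 0.8
```

```bash
python3 -m jog '[0.0045,0,0.025,0,0,0,0.0045,0,0.045,0,0,0,0.0045,0,0.0485,0,0,0,0.0045,0,0.0485,0,0,0]' -0.2
python3 - <<'E'
from h import *
for i in range(4):
    a=r.sense(); print(a['time'],a['tool_pos'],a['ft_force'],a['joint_pos']); r.snapshot('top')
go([480,-227.7,3],[180,0,3.2])
E
```

```text
time: 7.02
tool_pos: [479.3, -227.9, 3.9]
tcp_rot: [-180.0, 0.0, 3.5]
ft_force: [0.4, -0.5, 0.5]
finger_gap: 34.0
grip_force: 0.0
7.025 [ 479.31064189 -227.88984385    3.91067482] [ 0.41428425 -0.5149625   0.53300566] [-3.09616762e+01  1.05253027e+01  1.07236218e+02 -5.29114658e-03
  6.22659998e+01  5.55518250e+01]
7.075 [ 479.9018262  -228.1668258     4.47405378] [-0.27083169  0.08957944  0.45341334] [-3.09560606e+01  1.05015498e+01  1.07193455e+02 -2.66692383e-03
  6.22629862e+01  5.55530735e+01]
7.125 [ 480.28037658 -228.30471076    4.80258611] [ 0.04807386 -1.24152041  0.50787828] [-3.09482208e+01  1.04890032e+01  1.07167076e+02 -1.94850388e-03
  6.22594487e+01  5.55545458e+01]
7.175 [ 480.42362225 -228.3332116     4.86115034] [ 0.13145325 -0.28537319  0.79896144] [-3.09433289e+01  1.04909402e+01  1.07157606e+02 -1.23560684e-03
  6.22530561e+01  5.55573611e+01]
row [-0.0004, -0.0006, 0.0018] [0.001, -0.0014, 0.0054] rows>= 0.0
```

```bash
python3 -m jog '[0,-0.0005,0.001,0,0,0.003,0,-0.0005,0.0015,0,0,0.003,0,-0.0005,0.0015,0,0,0.003,0,-0.0005,0.0015,0,0,0.003,0,-0.0005,0.0015,0,0,0.003]' -1 80
python3 - <<'E'
from h import *
for i in range(3):
    a=r.sense(); print(a['time'],a['tool_pos'],a['tcp_rot'],a['ft_force'],a['finger_gap'],a['grip_force']); r.snapshot('top')
go([480,-228,150],[180,0,3.2])
E
```

```text
time: 7.85
tool_pos: [480.6, -227.8, 3.7]
tcp_rot: [179.9, -0.1, 3.3]
ft_force: [-3.6, 0.7, 9.7]
finger_gap: 13.7
grip_force: 80.0
7.85 [ 480.56608403 -227.75578929    3.66741301] [ 1.79946477e+02 -6.48335352e-02  3.34222979e+00] [-3.64984428  0.67972409  9.65396538] 13.666344916882586 79.95817422866821
7.9 [ 480.54120236 -227.75725465    3.65109387] [ 1.79944958e+02 -6.37612174e-02  3.34290873e+00] [-2.22568867  2.08210874 10.17476385] 13.724992515302612 79.95868921279907
7.95 [ 480.51079098 -227.76689391    3.64401355] [ 1.79945102e+02 -6.02014831e-02  3.34140469e+00] [-3.63589759  0.76913794  9.52841416] 13.671014331840237 79.95936870574951
row [-0.0004, 0.0004, -0.1464] [0.0009, -0.0011, 0.0024] rows>= 2.3
```

```bash
python3 -m jog '[0,0,-0.02,0,0,0,0,0,-0.06,0,0,0,0,0,-0.11,0,0,0,0,0,-0.146,0,0,0,0,0,-0.146,0,0,0,0,0,-0.146,0,0,0]'
python3 - <<'E'
from h import *
a=r.sense(); print(a['tool_pos'],a['tcp_rot'],a['ft_force'],a['finger_gap'])
go([524,146,160],[180,0,12.5])
E
```

```text
time: 8.75
tool_pos: [479.4, -227.0, 147.5]
tcp_rot: [-180.0, 0.0, 3.3]
ft_force: [0.0, -0.7, -0.8]
finger_gap: 13.5
grip_force: 78.5
[ 479.44585319 -227.04564256  147.49286333] [-1.79970106e+02  3.86781144e-02  3.33649184e+00] [ 0.01126888 -0.66801077 -0.83642834] 13.542461541293155
row [0.0662, -0.3698, -0.0124] [-0.0006, 0.0006, -0.1599] rows>= 6.0
```

```bash
python3 -m jog '[0.0076,-0.0424,-0.0014,0,0,-0.018,0.0174,-0.097,-0.0033,0,0,-0.042,0.027,-0.151,-0.005,0,0,-0.065,0.0368,-0.2055,-0.007,0,0,-0.089,0.0466,-0.26,-0.0085,0,0,-0.112,0.0563,-0.3145,-0.0105,0,0,-0.136,0.0627,-0.35,-0.012,0,0,-0.152,0.0662,-0.3698,-0.0124,0,0,-0.16]'
python3 -m jog '[0,0,0,0,0,0,0,0,0,0,0,0]'
cat > m2.py <<'E'
from h import *
import sys
w=r.snapshot('wrist'); save(sys.argv[1],w)
a=r.sense(); print(a['tool_pos'],a['tcp_rot'])
P=world(w)
reg=(P[...,0]>440)&(P[...,0]<760)&(P[...,1]>110)&(P[...,1]<340)
hsv=cv2.cvtColor(w['pixels'],cv2.COLOR_RGB2HSV)
z=P[...,2]; 
stone=reg&(z>23.5)&(z<27); floor=reg&(z>19.5)&(z<23.4)&(hsv[...,1]>110)&(hsv[...,2]>90)
print(stone.sum(),floor.sum(),np.median(z[stone]),np.median(z[floor]))
np.savez('w3.npz',P=P,hsv=hsv,pix=w['pixels'],**{k:np.array(w[k]) for k in('K','rvec','tvec','range_z')})
v=w['pixels'].copy(); v[stone]=v[stone]//2+np.array([0,100,0],np.uint8); v[floor]=[255,0,0]
cv2.imwrite('pics/mask_'+sys.argv[1],np.hstack([w['pixels'],v])[0:300,:,::-1][:, :])
E
python3 m2.py w3.png
```

```text
time: 9.75
tool_pos: [523.2, 147.3, 158.7]
tcp_rot: [-180.0, 0.2, 12.6]
ft_force: [-0.8, -0.3, -1.9]
finger_gap: 14.0
grip_force: 78.6
time: 10.0
tool_pos: [524.0, 144.6, 159.9]
tcp_rot: [180.0, 0.1, 12.5]
ft_force: [-0.2, -0.3, -0.8]
finger_gap: 13.7
grip_force: 78.6
[524.17004982 144.39307248 160.11924337] [1.79975206e+02 5.91081946e-02 1.24260227e+01]
23754 4381 25.102375844959877 22.015148120838873
```

View pics/w3.png

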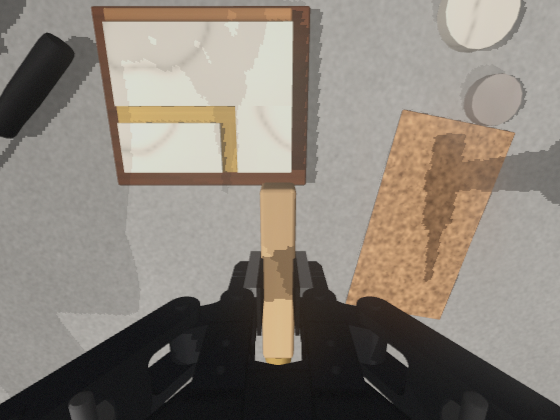

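```bash
cat > m3.py <<'E'
from h import *
d=np.load('w3.npz'); P=d['P']; hsv=d['hsv']; z=P[...,2]
reg=(P[...,0]>440)&(P[...,0]<760)&(P[...,1]>110)&(P[...,1]<340)
stone=reg&(z>23.5)&(z<27)&(hsv[...,1]<90)
floor=reg&(z>19.5)&(z<23.8)&(hsv[...,1]>110)&(hsv[...,2]>90)
floor=cv2.morphologyEx(floor.astype(np.uint8),cv2.MORPH_OPEN,np.ones((5,5)))>0
n,l,st,c=cv2.connectedComponentsWithStats(floor.astype(np.uint8)); k=1+np.argsort(-st[1:,4])[:3]; print(st[k])
f=P[l==k[0]]; 
rc=cv2.minAreaRect(P[stone][:,:2].astype(np.float32)); print('stone',rc)
a=np.radians(12.5)
for it in range(4):
    ux=np.array([np.cos(a),np.sin(a)]); uy=np.array([-ux[1],ux[0]])
    X=f[:,:2]@ux; Y=f[:,:2]@uy
    # corner inner: long leg = large Y
    ym=np.percentile(Y,99.5); yn=np.percentile(Y,.5); xM=np.percentile(X,99.5); xm=np.percentile(X,.5)
    L=(Y>yn+20)&(Y<ym-3); g=f[L]
    # binned mid line
    b=np.array([[y,.5*(X[L][abs(Y[L]-y)<2].min()+X[L][abs(Y[L]-y)<2].max())] for y in np.arange(yn+22,ym-5,4)])
    pl=np.polyfit(b[:,0],b[:,1],1); a-= np.arctan(pl[0])
S=(X<xM-20)&(X>xm+3)
bs=np.array([[x,.5*(Y[S][abs(X[S]-x)<2].min()+Y[S][abs(X[S]-x)<2].max()),np.ptp(Y[S][abs(X[S]-x)<2])] for x in np.arange(xm+5,xM-22,4)])
print('yaw',np.degrees(a)); xl=np.median(b[:,1]); ys=np.median(bs[:,1]); print('legX',xl,'legY',ys,'short slope',np.degrees(np.polyfit(bs[:,0],bs[:,1],1)[0]),'width',np.median(bs[:,2]),'ends',ym-ys,xl-xm)
s3=ux*xl+uy*ys
off=[(0,82),(0,55),(0,28),(0,0),(-20,0),(-40,0)]
S_=np.array([s3+ux*i+uy*j for i,j in off]); print(np.round(S_,1))
org=s3+55*ux+20*uy; print('origin',org,'stone centre',org-45*ux)
np.savez('seam.npz',S=S_,a=a,fz=np.median(f[:,2])); print('floor z',np.median(f[:,2]))
q=P[(z>2)&(z<5)&(hsv[...,1]>60)&(P[...,1]<110)]; print('mat',cv2.minAreaRect(q[:,:2].astype(np.float32)),np.median(q[:,2]))
E
python3 m3.py
```

```text
[[ 117  107  120   65 2151]
 [ 187    8  105   12 1153]
 [ 104    8   82   13  911]]
stone ((593.1489868164062, 225.1210174560547), (119.77198791503906, 150.39486694335938), 12.383111953735352)
yaw 12.152832128205606
legX 617.3283190607045 legY 73.73344673713828 short slope 0.8672692126814303 width 9.289078260469623 ends 95.46060715132987 48.4848717815446
[[570.7 282.2]
 [576.4 255.8]
 [582.1 229.4]
 [588.  202. ]
 [568.4 197.8]
 [548.9 193.6]]
origin [637.52835456 233.17144933] stone centre [593.53682557 223.69804563]
floor z 22.10156046612049
mat ((522.7623291015625, -7.970943450927734), (209.94314575195312, 110.85540008544922), 1.4316362142562866) 3.3643075005903254
```

```bash
cat > m4.py <<'E'
from h import *
d=np.load('w3.npz'); hsv=d['hsv']; K=d['K']; Rm=cv2.Rodrigues(d['rvec'])[0]; C=-Rm.T@d['tvec'].ravel()
br=(hsv[...,1]>100)&(hsv[...,0]>14)&(hsv[...,0]<28)&(hsv[...,2]>80)
v,u=np.mgrid[0:420,0:560]; 
def at(z):
    ray=np.stack([(u-K[0,2])/K[0,0],(v-K[1,2])/K[1,1],np.ones_like(u)],-1)@Rm
    return C+ray*((z-C[2])/ray[...,2])[...,None]
for z in(22,25):
    G=at(z); a=np.radians(12.3); ux=np.array([np.cos(a),np.sin(a)]); uy=np.array([-ux[1],ux[0]])
    c=np.array([593.3,224.4]); X=(G[...,:2]-c)@ux; Y=(G[...,:2]-c)@uy
    m=br&(abs(Y)<80)&(abs(X)<64)
    for y in (65,45,25,5,-8): 
        k=X[m&(abs(Y-y)<1.5)&(X>-30)&(X<10)]; print(z,'long y',y,np.round([k.min(),k.max()],1))
    for x in (-25,-35,-45,-53):
        k=Y[m&(abs(X-x)<1.5)&(Y<0)&(Y>-35)]; print(z,'short x',x,np.round([k.min(),k.max()],1))
E
python3 m4.py; python3 -c "
import cv2;i=cv2.imread('pics/w3.png')[95:185,100:310];cv2.imwrite('pics/w3c.png',cv2.resize(i,None,fx=3.8,fy=3.8,interpolation=0))"
```

```text
22 long y 65 [-16.5  -4.1]
22 long y 45 [-15.6  -3.2]
22 long y 25 [-15.6  -3.2]
22 long y 5 [-15.6  -4. ]
22 long y -8 [-15.5  -3.2]
22 short x -25 [-25.7 -16. ]
22 short x -35 [-25.3 -16.4]
22 short x -45 [-25.8 -14.2]
22 short x -53 [-25.5 -14.6]
25 long y 65 [-16.4  -4.1]
25 long y 45 [-15.5  -3.3]
25 long y 25 [-15.5  -3.3]
25 long y 5 [-15.5  -4.1]
25 long y -8 [-15.5  -3.2]
25 short x -25 [-26.1 -16.5]
25 short x -35 [-25.7 -16.9]
25 short x -45 [-26.2 -14.6]
25 short x -53 [-25.9 -15.1]
```

View pics/w3c.png

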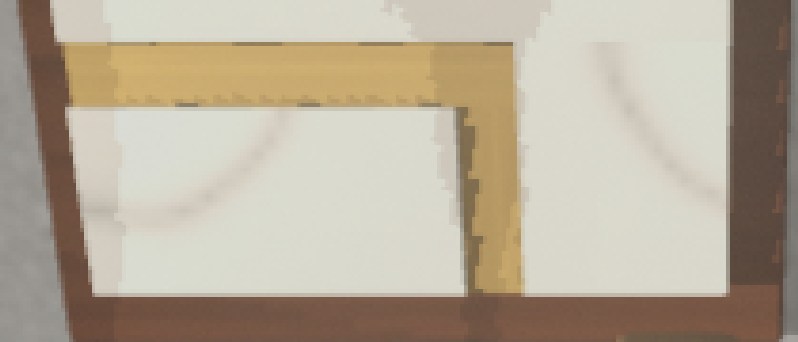

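```bash
cat >> h.py <<'E'
YAW=12.3; CEN=np.array([593.35,224.7])
def tab(x,y): # tablet-frame (origin as in task) -> world xy
    a=np.radians(YAW); return CEN+np.array([np.cos(a),np.sin(a)])*(x+45)+np.array([-np.sin(a),np.cos(a)])*y
def tilt(yaw,th): return R.from_euler('z',yaw,degrees=True)*R.from_euler('x',180,degrees=True)*R.from_euler('y',th,degrees=True)
def gotip(p,tip,yaw=YAW,th=30):
    G=tilt(yaw,th); pos=np.array(p)-G.apply(tip); print('TCP target',pos.round(1)); go(pos,G.as_euler('xyz',degrees=True))
def settle(n=4):
    L=[]
    for i in range(n): r.snapshot('top'); L.append(r.sense())
    f=np.mean([x['ft_force'] for x in L],0); a=L[-1]; print('t',a['time'],'pos',a['tool_pos'].round(2),'rot',a['tcp_rot'].round(2),'F',f.round(2)); return a
def tipnow(tip,a=None):
    a=a or r.sense(); return a['tool_pos']+R.from_euler('xyz',a['tcp_rot'],degrees=True).apply(tip)
E
python3 - <<'E'
from h import *
d=np.load('w3.npz'); P=d['P'];a=r.sense(); T=R.from_euler('xyz',a['tcp_rot'],degrees=True)
q=P[170:300,255:305].reshape(-1,3); t=T.inv().apply(q-a['tool_pos'])
k=t[(t[:,2]>-20)&(t[:,2]<-8)&(abs(t[:,1])<15)&(t[:,0]>8)]
print(k.min(0),k.max(0),np.median(k,0),cv2.minAreaRect(k[:,:2].astype(np.float32)))
for x in (12,20,28,36,42): m=abs(k[:,0]-x)<2; print(x,np.median(k[m],0),k[m][:,1].min(),k[m][:,1].max())
tip=[-107.3,0,-4.4]
print(tipnow(tip,a),a['joint_pos'])
gotip([*tab(-55,62),50],tip)
E
```

```text
[  8.01820057 -11.08024501 -19.96415142] [44.71135543 12.0453719  -8.04956283] [ 26.42700402  -0.21575368 -12.13512573] ((26.374187469482422, 0.5517034530639648), (36.65911102294922, 23.12705421447754), 0.26227474212646484)
12 [ 11.48501919   1.16503656 -12.39530037] -11.080245009560878 12.045371895659148
20 [ 20.03172435  -0.66631825 -12.14181643] -8.49718123856509 7.082894607949824
28 [ 28.00896483  -0.21114529 -12.25011508] -8.344441540540107 7.4987674493322425
36 [ 35.93491074  -0.64060717 -12.14579062] -8.249719571344128 7.391577417750499
42 [ 42.1141112   -0.63312358 -12.00975655] -8.126301696369747 7.2561767140956075
[419.38766892 121.30722585 164.62993477] [ 1.00160673e+01  1.39495397e+00  9.91861253e+01 -2.77239576e-02
  7.94769353e+01  8.75951089e+01]
TCP target [663.3 303.4  99.8]
row [0.1702, -0.1254, 0.06] [-0.0002, 0.5246, 0.0023] rows>= 3.5
```

```bash
python3 -m jog '[0.02,-0.015,0,0,0.06,0,0.055,-0.04,0.01,0,0.17,0,0.09,-0.066,0.025,0,0.28,0,0.125,-0.092,0.042,0,0.39,0,0.15,-0.11,0.054,0,0.48,0,0.166,-0.122,0.06,0,0.5246,0.002,0.1702,-0.1254,0.06,0,0.5246,0.002,0.1702,-0.1254,0.06,0,0.5246,0.002]'
python3 - <<'E'
from h import *
s=r.snapshot('scene'); save('s4.png',s); cv2.imwrite('pics/s4c.png',cv2.resize(s['pixels'][90:230,200:400,::-1],None,fx=4,fy=4,interpolation=cv2.INTER_CUBIC))
a=settle(4); tip=[-107.3,-.3,-4.3]; print(tipnow(tip,a),a['joint_pos'].round(1))
for p in (s,r.snapshot('top')):
    W=world(p); print('tip px',proj(p,tipnow(tip,a)))
    q=W[(W[...,2]>33)&(W[...,2]<60)&(np.hypot(W[...,0]-570,W[...,1]-283)<25)]; print(len(q), q.mean(0) if len(q) else '')
gotip([*tab(-55,64),29],tip)
E
```

```text
time: 11.05
tool_pos: [664.0, 304.2, 101.3]
tcp_rot: [-180.0, -30.0, 12.3]
ft_force: [0.3, -0.2, -1.1]
finger_gap: 13.8
grip_force: 78.6
t 11.3 pos [663.79 304.48 101.45] rot [-179.96  -30.09   12.33] F [ 0.02 -0.27 -0.54]
[570.92185693 284.48050272  51.37474453] [ 23.3   9.5 102.6  -8.8  38.6 106.4]
tip px [[316.60052338 128.20436533]]
9 [572.5190259  281.96910605  53.72976157]
tip px [[186.74497565 236.22509801]]
8 [577.62698214 283.03393348  56.30002421]
TCP target [662.9 305.1  78.9]
row [-0.0118, -0.0006, 0.019] [-0.0011, -0.0015, 0.0007] rows>= 0.4
```

View pics/s4c.png

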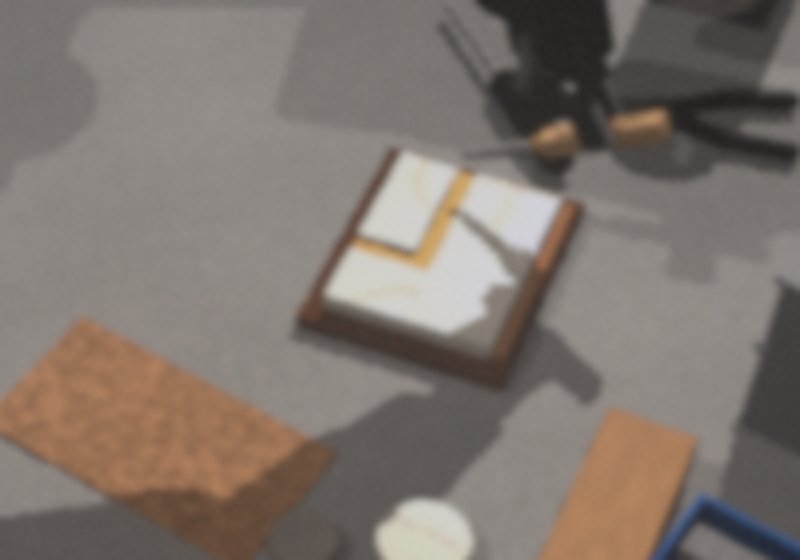

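```bash
python3 -m jog '[-0.004,0,0.006,0,0,0,-0.009,0,0.014,0,0,0,-0.0115,-0.0005,0.0185,0,-0.0015,0,-0.0118,-0.0006,0.019,0,-0.0015,0,-0.0118,-0.0006,0.019,0,-0.0015,0]'
python3 - <<'E'
from h import *
a=settle(5); tip=[-107.3,-.3,-4.3]; print(tipnow(tip,a))
gotip([*tab(-55,64),26],tip)
E
```

```text
time: 11.98
tool_pos: [662.6, 305.6, 78.3]
tcp_rot: [-180.0, -30.0, 12.4]
ft_force: [0.4, -0.2, -1.0]
finger_gap: 13.9
grip_force: 78.6
t 12.225 pos [662.79 305.56  78.74] rot [-179.96  -30.     12.38] F [-0.04  0.12 -0.73]
[569.86170994 285.46792047  28.80344283]
TCP target [662.9 305.1  75.9]
row [-0.0014, 0.0005, 0.0024] [-0.0014, -0.0001, 0.0012] rows>= 0.0
```

```bash
cat > f.py <<'E'
from h import *
a=settle(3); print('tip',tipnow([-107.3,-.3,-4.3],a).round(1))
E
python3 -m jog '[-0.0014,0.0004,0.0023,0,0,0.0012,-0.0014,0.0004,0.0023,0,0,0.0012]' | grep ft; python3 f.py
python3 -m jog '[-0.0005,0,0.00087,0,0,0,-0.0005,0,0.00087,0,0,0]' | grep ft; python3 f.py
python3 -m jog '[-0.0003,0,0.0005,0,0,0,-0.0003,0,0.0005,0,0,0]' | grep ft; python3 f.py
```

```text
ft_force: [-0.2, 0.0, -0.1]
t 12.625 pos [662.56 305.02  75.55] rot [-179.93  -29.97   12.3 ] F [-0.01  0.   -1.06]
tip [569.6 285.   25.7]
ft_force: [-0.1, 0.3, 0.1]
t 13.025 pos [662.69 305.08  74.75] rot [-179.92  -29.99   12.3 ] F [ 0.39 -0.67 -0.55]
tip [569.7 285.1  24.9]
ft_force: [0.2, 0.2, 0.8]
t 13.425 pos [662.83 305.14  74.34] rot [-179.92  -30.     12.3 ] F [0.58 0.16 1.8 ]
tip [569.9 285.2  24.4]
```

```bash
python3 -m jog '[0,0.0035,0,0,0,0,0,0.007,0,0,0,0,0,0.0105,0,0,0,0,0,0.014,0,0,0,0,0,0.0175,0,0,0,0,0,0.021,0,0,0,0,0,0.0245,0,0,0,0,0,0.028,0,0,0,0]'; python3 f.py
```

```text
time: 14.42
tool_pos: [668.6, 277.4, 74.0]
tcp_rot: [-179.9, -30.0, 12.3]
ft_force: [-0.1, 0.4, 1.1]
finger_gap: 13.8
grip_force: 78.9
t 14.575 pos [668.67 277.14  73.93] rot [-179.97  -29.96   12.31] F [ 0.37 -0.84  0.95]
tip [575.7 257.2  24.1]
```

```bash
python3 -m jog '[0,0.0035,0,0,0,0,0,0.007,0,0,0,0,-0.0001,0.0105,0.0001,0,0,0,-0.0001,0.014,0.0002,0,0,0,-0.0001,0.0175,0.0002,0,0,0,-0.0001,0.021,0.0002,0,0,0,-0.0001,0.0245,0.0002,0,0,0,-0.0001,0.028,0.0002,0,0,0]'; python3 f.py
```

```text
time: 15.58
tool_pos: [674.6, 250.1, 73.8]
tcp_rot: [-179.9, -30.0, 12.3]
ft_force: [0.8, 2.4, 2.3]
finger_gap: 13.8
grip_force: 78.9
t 15.725 pos [674.69 249.74  73.71] rot [-179.97  -29.97   12.32] F [ 0.04 -1.18  1.96]
tip [581.7 229.7  23.8]
```

```bash
python3 -m jog '[0,0.0035,0,0,0,0,0,0.007,0,0,0,0,0,0.0105,0,0,0,0,0,0.014,0,0,0,0,0,0.0175,0,0,0,0,0,0.021,0,0,0,0,0,0.0245,0,0,0,0,0,0.0275,0,0,0,0]'; python3 f.py
```

```text
time: 16.73
tool_pos: [680.5, 223.2, 73.7]
tcp_rot: [-179.9, -30.0, 12.3]
ft_force: [-0.6, 2.0, 1.7]
finger_gap: 14.0
grip_force: 78.9
t 16.875 pos [680.56 222.97  73.71] rot [-179.97  -29.97   12.32] F [ 0.16 -0.36  1.88]
tip [587.6 203.   23.8]
```

```bash
python3 -m jog '[-0.00303,0,-0.00175,0,0,0,-0.00606,0,-0.0035,0,0,0,-0.00909,0,-0.00525,0,0,0,-0.01212,0,-0.007,0,0,0,-0.01516,0,-0.00875,0,0,0,-0.01819,0,-0.0105,0,0,0,-0.02122,0,-0.01225,0,0,0,-0.02425,0,-0.014,0,0,0]'; python3 f.py
```

```text
time: 17.88
tool_pos: [653.0, 217.5, 73.8]
tcp_rot: [-179.9, -30.0, 12.3]
ft_force: [1.4, -0.3, 2.5]
finger_gap: 13.4
grip_force: 78.9
t 18.025 pos [652.21 217.31  73.  ] rot [-179.93  -29.87   12.3 ] F [-1.12 -0.03  1.89]
tip [559.1 197.3  23.3]
```

```bash
python3 -m jog '[-0.00275,0,-0.0016,0,0,0,-0.0055,0,-0.0032,0,0,0,-0.00825,0,-0.0048,0,0,0,-0.0108,0,-0.0062,0,0,0,-0.0108,0,-0.0062,0,0,0]'; python3 f.py
python3 - <<'E'
from h import *
s=r.snapshot('scene'); save('s5.png',s); cv2.imwrite('pics/s5c.png',cv2.resize(s['pixels'][120:200,250:350,::-1],None,fx=7,fy=7,interpolation=cv2.INTER_CUBIC))
E
```

```text
time: 18.65
tool_pos: [640.1, 214.7, 73.1]
tcp_rot: [-179.9, -29.9, 12.3]
ft_force: [0.6, 0.4, 2.3]
finger_gap: 14.0
grip_force: 79.0
t 18.8 pos [640.28 214.68  73.03] rot [-179.93  -29.88   12.3 ] F [-0.48 -0.25  2.04]
tip [547.2 194.7  23.3]
```

View pics/s5c.png

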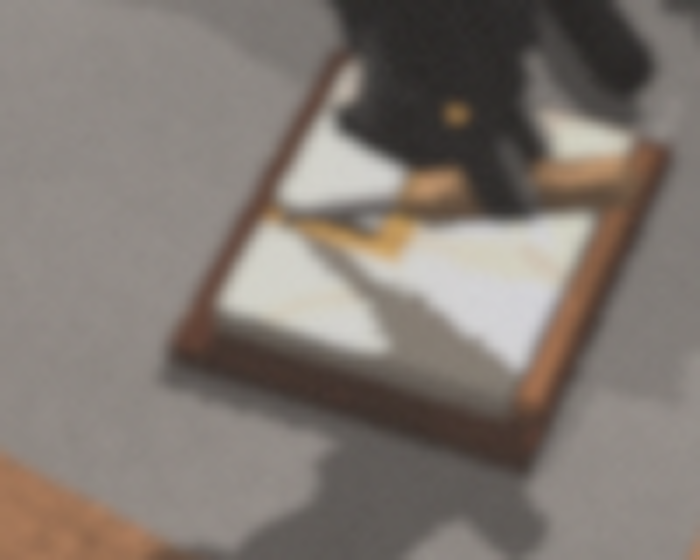

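```bash
python3 -m jog '[0.005,0,-0.0087,0,0,0,0.015,0,-0.026,0,0,0,0.03,0,-0.052,0,0,0,0.04,0,-0.07,0,0,0,0.04,0,-0.07,0,0,0]'
python3 - <<'E'
from h import *
settle(1); go([545,-8,70],[180,0,1.5])
E
```

```text
time: 19.48
tool_pos: [642.1, 215.1, 157.4]
tcp_rot: [-179.9, -30.2, 12.3]
ft_force: [0.0, -0.4, -1.3]
finger_gap: 13.9
grip_force: 78.6
t 19.525 pos [641.03 214.76 155.21] rot [-179.92  -30.06   12.3 ] F [ 0.76 -0.76 -1.52]
row [-0.1649, 0.1972, 0.0027] [-0.0508, -0.5229, 0.1845] rows>= 4.1
```

```bash
python3 -m jog '[-0.02,0.024,0,-0.006,-0.063,0.022,-0.05,0.059,0.001,-0.015,-0.157,0.055,-0.083,0.099,0.0014,-0.025,-0.261,0.092,-0.115,0.138,0.002,-0.0355,-0.366,0.129,-0.145,0.1735,0.0025,-0.0445,-0.46,0.162,-0.16,0.1915,0.0027,-0.0495,-0.508,0.179,-0.1649,0.1972,0.0027,-0.0508,-0.5229,0.1845,-0.1649,0.1972,0.0027,-0.0508,-0.5229,0.1845]'
python3 - <<'E'
from h import *
a=settle(3)
s=r.snapshot('wrist'); W=world(s); T=R.from_euler('xyz',a['tcp_rot'],degrees=True)
t=T.inv().apply(W.reshape(-1,3)-a['tool_pos']); k=t[(t[:,2]>-20)&(t[:,2]<-5)&(abs(t[:,1])<12)&(t[:,0]>14)&(t[:,0]<50)]
print('handle top slope deg',np.degrees(np.polyfit(k[:,0],k[:,2],1)[0]),k.max(0))
m=W[(abs(W[...,2])<6)&(abs(W[...,0]-590)<15)&(abs(abs(W[...,1]+8)-35)<12)]; print('mat z',np.nanmedian(m[:,2]))
go([545,-8,9],[180,0,1.5])
E
```

```text
time: 20.52
tool_pos: [544.5, -7.6, 69.0]
tcp_rot: [-180.0, 0.1, 1.5]
ft_force: [0.0, 0.2, -0.6]
finger_gap: 13.6
grip_force: 78.6
t 20.675 pos [544.94  -7.06  69.89] rot [ 1.7999e+02 -1.0000e-02  1.5800e+00] F [ 0.26  0.16 -0.76]
handle top slope deg 1.9118613956548511 [44.73556939  7.65100462 -5.08535119]
mat z 3.1702019306056166
row [0.0, 0.0009, 0.061] [0.0003, -0.0002, 0.0014] rows>= 1.0
```

```bash
python3 -m jog '[0,0.0009,0.02,0,0.01,0,0,0.0009,0.04,0,0.025,0,0,0.0009,0.053,0,0.025,0,0,0.0009,0.058,0,0.025,0,0,0.0009,0.061,0,0.025,0,0,0.0009,0.061,0,0.025,0]'; python3 f.py
python3 -m jog '[0,0,0.0008,0,0,0,0,0,0.0015,0,0,0]'|grep ft; python3 f.py
```

```text
time: 21.48
tool_pos: [544.9, -9.0, 8.8]
tcp_rot: [180.0, -1.4, 1.5]
ft_force: [-0.3, -1.1, -0.5]
finger_gap: 13.5
grip_force: 78.6
t 21.625 pos [544.97  -9.09   8.95] rot [179.97  -1.4    1.5 ] F [-0.01  0.52 -0.88]
tip [437.6 -11.6  10.6]
ft_force: [-0.0, -0.1, 3.9]
t 22.025 pos [544.86  -9.09   7.34] rot [179.97  -1.39   1.5 ] F [-0.16 -0.59  3.2 ]
tip [437.5 -11.6   9. ]
```

```bash
python3 -m jog '[0,0,0.0003,0,0,0,0,0,0.0003,0,0,0,0,0,0.0003,0,0,0,0,0,0,0,0,0]' -0.2 20
python3 -m jog '[0,0,-0.01,0,0,0,0,0,-0.03,0,0,0,0,0,-0.07,0,0,0,0,0,-0.11,0,0,0,0,0,-0.14,0,0,0,0,0,-0.14,0,0,0,0,0,-0.14,0,0,0]'
python3 - <<'E'
from h import *
settle(2); w=r.snapshot('wrist'); save('w6.png',w); W=world(w)
q=W[(W[...,2]>13)&(W[...,2]<25)&(abs(W[...,0]-545)<70)&(abs(W[...,1]+8)<25)]; print(cv2.minAreaRect(q[:,:2].astype(np.float32)),np.median(q[:,2]),np.degrees(np.polyfit(q[:,0],q[:,2],1)[0]))
E
```

```text
time: 22.52
tool_pos: [544.4, -9.1, 6.8]
tcp_rot: [180.0, -1.3, 1.5]
ft_force: [-0.3, 0.6, -0.2]
finger_gap: 34.6
grip_force: 0.0
time: 23.4
tool_pos: [540.9, -9.1, 146.6]
tcp_rot: [180.0, -1.3, 1.5]
ft_force: [0.2, -0.1, -0.0]
finger_gap: 34.2
grip_force: 0.0
t 23.5 pos [540.21  -8.98 145.44] rot [180.    -1.21   1.49] F [ 0.42 -0.71  0.25]
((532.1748657226562, -8.8062105178833), (114.34783172607422, 15.578163146972656), 1.785192847251892) 18.951515581723044 1.1202500983983905
```

View pics/w6.png

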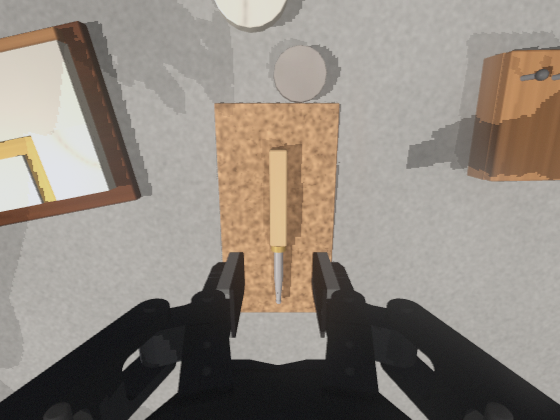

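```bash
python3 -c "
from bench import r; print(r.hand_in())"
```

```text
the job is handed in; nothing more can be done
None
```

The job is done and handed in at about 23.5 s: I drew the burnisher out of the block, laid it on the bench and picked it up again by its handle. I ran its tip along the joint from the end of the long leg to the end of the short leg at about 28 mm/s with about 2–3 N, stopping for 0.15 s at five points to check the force, and then left it flat on the cork mat, released.

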